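# Fill the front row of a shop's counter display tray

## Task

Finish filling the counter display tray for the shop: its back row shows which product belongs in which column. Stand the lotion bottle, the balm jar and the two salve jars that stand singly along the front of the bench in the empty front cells, each directly in front of its own kind and in the middle of its cell, with one salve jar squarely on top of the other like the pair behind. Set the glass down gently, all upright, and leave the back row as it stands.

Things in the scene. Friction and masses are not known exactly. Their poses are not given: they have to be found in the camera images.
- display_tray: Low plywood tray, fixed, 180 x 264 mm, at right. Origin: middle of its underside; x from its front edge (blank white tickets) to its back, y to its left, z up. 2 rows of 3 cells, 80 mm square: front row x = -42, back row x = +42, columns y = +84, 0, -84 mm. Cell floor z = 8 mm; dividers stand 10, rim 16 mm above it. Front row empty; back row one product to a column, in any order.
- shown_bottle_mid (a point): Amber lotion bottle in the back row of the tray (58 mm across, 143 mm tall), loose; marks the lotion column. Point: its centre, half-way up; z up.
- shown_balm_mid (a point): Large amber balm jar with pale lid in the back row of the tray (59 mm across, 66 mm tall), loose; marks the balm column. Point: its centre, half-way up; z up.
- shown_salve_mid (a point): Upper one of two small amber salve jars (each 43 mm across, 44 mm tall) standing one on the other, loose, in the back row of the tray; they mark the salve column. Point: centre of the upper jar; z up.
- bottle_mid (a point): Lotion bottle to pack: amber, white label, 58 mm across, 143 mm tall, about 0.36 kg. Straight body up to 92 mm above its foot, shoulder narrowing from there to 122 mm; the fixed screw cap, 30 mm across, is the top 18 mm. Point: its centre, 71.5 mm above its foot; z up; stands singly on the bare front of the bench, ahead of the robot or to its left, not among the stock.
- balm_mid (a point): Balm jar to pack: large, amber, 58 mm across the body, 66 mm tall, about 0.24 kg; the fixed pale lid, 59 mm across, is its top 13 mm. Point: its centre, 33 mm above its foot; z up; stands singly on the bare front of the bench, ahead of the robot or to its left, not among the stock.
- salve_a_mid (a point): One of two like salve jars to pack (either may be the lower): small, amber, 41 mm across the body, 44 mm tall, about 75 g; the fixed gold lid, 43 mm across, flat on top, is its top 10 mm. Point: its centre, 22 mm above its foot; z up; stands singly on the bare front of the bench, ahead of the robot or to its left, not among the stock.
- salve_b_mid (a point): The other salve jar to pack, the same in every way. Point: its centre, 22 mm above its foot; z up; stands singly on the bare front of the bench, ahead of the robot or to its left, not among the stock.
Mind the look-alikes: they are no part of the job. What is shaped like the part that bears salve_a_mid but pink or red is not meant.

How it is judged:
By the outcome, as a careful person would: the job done as asked, in the order asked, and still so for the second after the job is handed in, with the robot touching nothing.
It also fails if it takes over 118 s, if anything falls off the work surface, if the arm or the gripper's body presses on something with over 40 N, if the wrist force passes 120 N, or if a joint passes its speed limit or range.

## Robot

A 6-joint arm with a two-finger parallel gripper is mounted at the origin on a cart in front of the work surface, level with it; the furniture and walls round the work are solid. World frame = base frame: x ahead of the robot, y to its left, z up, the work surface at z = 0. Lengths are in mm, angles in rad, forces in N, time in s.
With the tool pointing down it reaches from about 275 to 750 mm from the base axis. Payload 10.2 kg.
Tool frame: the origin (TCP) lies on the front face of the gripper's body, between the roots of the fingers; the fingertips stand 73 mm ahead of it and the grasp point (between the pads) lies 54 mm ahead of it; z points along the fingers, y is the line along which they close (so a half turn about z gives the same grasp; the last joint's range is limited). The gripper opens to 85 mm and grips with 20 to 120 N. Pads are 22 mm wide; open, the fingers measure 114 mm over their backs; the gripper's body (76 mm by 85 mm) begins 54 mm behind the grasp point. The pads swing forward as they close: fully open they stand 13 mm farther back than shut.
Start: joints at [0.988, 0.313, 1.498, -0, 1.331, -0.223], TCP at [184.859, 491.385, 303.894] pointing down, gripper open.
Joint ranges: [-2.94, 2.94], [-0.97, 2.17], [0.19, 2.56], [-1.23, 4.37], [0.02, 3.11], [-2.88, 2.88]. Speed limits (rad/s): [2.39, 2.39, 3.01, 3.14, 3.14, 3.14].

## Interface

Orientations are given as a unit quaternion [w, x, y, z].
In Python, from rig import * gives the robot as it stands.
- The arm moves only by the tool step_arm, never from a script. Its argument "plan" is a list of rows, each an object with "offset": the shift along the tool's x, y, z in cm, a list of three; "rot": the turn, a rotation vector about the tool's x, y, z in degrees, a list of three; "gripper": the finger opening in cm, from 0 to 8.54. In form: [{"offset": [x, y, z], "rot": [wx, wy, wz], "gripper": gripper}, ...]. A call has 1 to 12 rows; each row is the pose to reach, as a shift and turn from the pose commanded when the call began, along the tool's axes at that moment; what a row does not reach only later rows make up. A row lasts 1/10 s, in which the tool goes at most 50 mm and 8.59 degrees, less where a joint would pass 70% of its speed; a pose out of reach is approached as far as the arm can. A call with a gripper value outside its range is refused whole. The fingers move at their own pace and stop on an object; "squeeze" is the grip in N (left out, the last holds). Time passes only in rows, so rows that repeat a pose let the fingers close. It gives the time, the measured TCP pose, the force, the opening and the grip force at its end, in the units of the state.
- sense(): the state, without advancing time (a new reading comes with each control period).
- capture(name): name is "scene" or "top" or "wrist"; returns a dict with "color" (384x512x3 uint8, red, green, blue), "depth" (384x512 float32, mm along the optical axis (not along the pixel's ray), 0 where there is no reading), "vertical_fov" (degrees; the focal length in pixels is half the picture's height over the tangent of half this angle, whatever the lens; pixels are square), "cx", "cy" (the principal point, pixels), "rvec" (rotation vector, rad) and "tvec" (3), from world to camera coordinates, as OpenCV has them; the wrist camera has in their place "mount" (4x4, takes a point from camera to tool coordinates, whose origin is the TCP and whose axes are the flange's). Camera axes: x right, y down, z forward; pixel columns grow to the right and rows downward; lengths in mm; the calibration is good to about 2 mm. A picture is of the moment at which its call begins: read the wrist's pose just before it.
- finish_job(): hands the job in; it is judged then, once.
The state is a dict: "time_s": time; "joints": joint angles; "dq": joint speeds; "tau": joint torques, N m; "eef_pos": TCP position; "ee_rot": TCP orientation; "force": force on the tool from outside, world axes, zero at the start; "wrist_torque": the same for the moment, N m; "grip_width": opening from 0.0 (shut) to 1.0 (fully open); "grip_force": force on a finger pad.
Only numpy, scipy, OpenCV 4.12 (cv2) and the standard library are available. Lean on these libraries where they do the work, as an engineer would, in place of code of your own. Each camera call takes 0.05 s, during which the arm holds its last target. There are 200 camera calls.

## Working session

There is one attempt and no reset: what is moved stays moved. The work goes in short steps, Python scripts to look and compute and a tool call to move; the robot and the scene stay as the last step left them, time stands still between calls to the robot, and variables do not carry over. Pictures are saved under pics/ and viewed, at most 14 in all, crops included, and the job is handed in when it is done.

Besides the shell and the picture viewer there is one more tool, called after "Call:" in YAML: its name, and indented under it one key for each argument. step_arm: Moves the arm, as the interface text tells. Its arguments: {"type":"object","properties":{"plan":{"type":"array"},"squeeze":{"type":"number"}},"required":["plan"]}

```bash
mkdir -p pics
cat > h.py <<'E'
from rig import *
import numpy as np, cv2
def save(name,f):
    c=capture(name); cv2.imwrite(f'pics/{f}.png',cv2.cvtColor(c['color'],cv2.COLOR_RGB2BGR)); np.save(f'pics/{f}.npy',c,allow_pickle=True); return c
def load(f): return np.load(f'pics/{f}.npy',allow_pickle=True).item()
def K(c):
    h=c['color'].shape[0]; f=h/2/np.tan(np.radians(c['vertical_fov'])/2); return f
def cam(c):
    R=cv2.Rodrigues(np.array(c['rvec'],float))[0]; t=np.array(c['tvec'],float).ravel(); return R.T,-R.T@t
def ray(c,u,v,z):
    f=K(c); R,o=cam(c); d=R@np.array([(u-c['cx'])/f,(v-c['cy'])/f,1.]); return o+d*(z-o[2])/d[2]
def cloud(c):
    f=K(c); R,o=cam(c); v,u=np.mgrid[0:384,0:512]; d=c['depth']
    P=np.stack([(u-c['cx'])/f*d,(v-c['cy'])/f*d,d],-1); return P@R.T+o
E
python3 - <<'E'
from h import *
for n in('scene','top'):
    c=save(n,n+'0'); R,o=cam(c); print(n,o.round(),R[:,2].round(2),c['vertical_fov'],(c['depth']>0).mean())
s=sense(); print(s)
E
```

```text
scene [ -75. -919.  696.] [ 0.45  0.74 -0.5 ] 56.526111552671125 0.9957834879557291
top [ 259.   -3. 1005.] [ 0.2  -0.03 -0.98] 57.20266840865108 0.9958699544270834
{'time_s': 0.1, 'joints': array([ 9.87568192e-01,  3.13429821e-01,  1.49833130e+00, -3.15736798e-06,
        1.33103620e+00, -2.23424918e-01]), 'dq': array([-0.00051759, -0.00144137, -0.00279758,  0.00167965,  0.00123616,
        0.00039381]), 'tau': array([ 1.49423588e-03, -4.12898362e+01, -2.60140175e+01, -2.47195803e-04,
        3.05012392e-03,  3.02128647e-06]), 'eef_pos': array([184.79160708, 491.25211393, 303.38517766]), 'ee_rot': array([-2.34992813e-04,  1.78932368e-01,  9.83861192e-01, -5.54602374e-04]), 'force': array([ 0.48939244, -0.27223023, -0.01796285]), 'wrist_torque': array([ 0.05437729, -0.00542358,  0.02709058]), 'grip_force': 0.0, 'grip_width': 0.9991856647426822}
```

View pics/scene0.png

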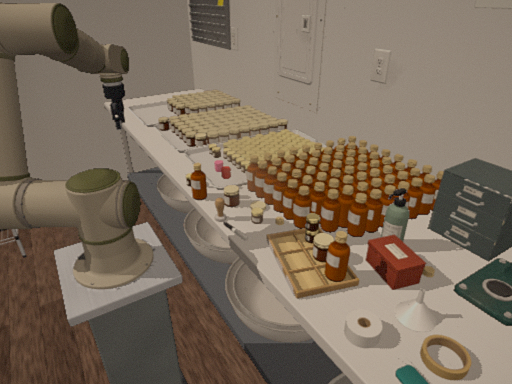

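View pics/top0.png

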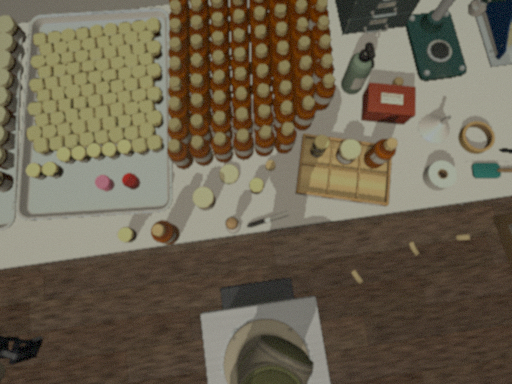

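The top view shows the tray at about (345,170), with salve, balm and bottle left to right in the back row. The likely singles are the bottle at (163,232), salves at (125,235) and (256,185), and round lids at (203,197) and (229,173). I'll zoom in and check heights.

Run:
```python
from h import *
t=load('top0');s=load('scene0')
a=cv2.resize(t['color'][120:250,100:400],(800,347),interpolation=2)
b=cv2.resize(s['color'][150:300,150:370],(800,545)[:2],interpolation=2)
cv2.imwrite('pics/a.png',a[...,::-1]);cv2.imwrite('pics/b.png',b[...,::-1])
P=cloud(t)
for n,(u,v) in dict(s1=(125,235),bot=(160,231),l1=(203,197),l2=(229,173),s2=(256,185),k=(232,223),k2=(269,163),bs=(318,143),bb=(349,149),bot2=(389,148),floor=(343,183),rim=(345,202)).items(): print(n,P[v-1:v+2,u-1:u+2].reshape(-1,3).mean(0).round())
```

```text
s1 [385. 331.  43.]
bot [370. 211. 143.]
l1 [455. 106.  66.]
l2 [526.  30.  13.]
s2 [473. -42.  43.]
k [372.  37.  82.]
k2 [538. -90.  18.]
bs [ 552. -223.   97.]
bb [ 531. -310.   73.]
bot2 [ 498. -389.  143.]
floor [ 451. -294.    8.]
rim [ 396. -291.    2.]
```

View pics/a.png

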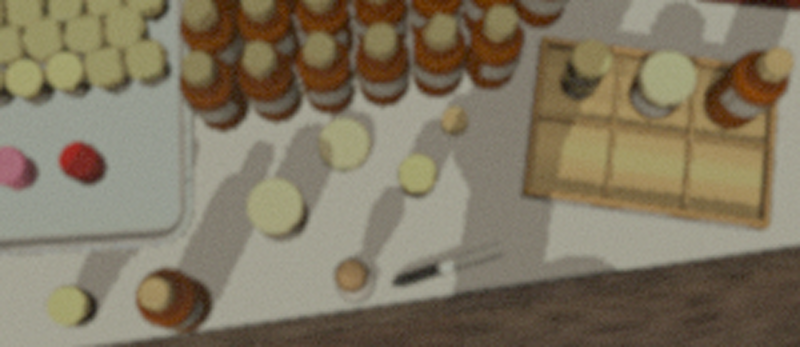

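View pics/b.png

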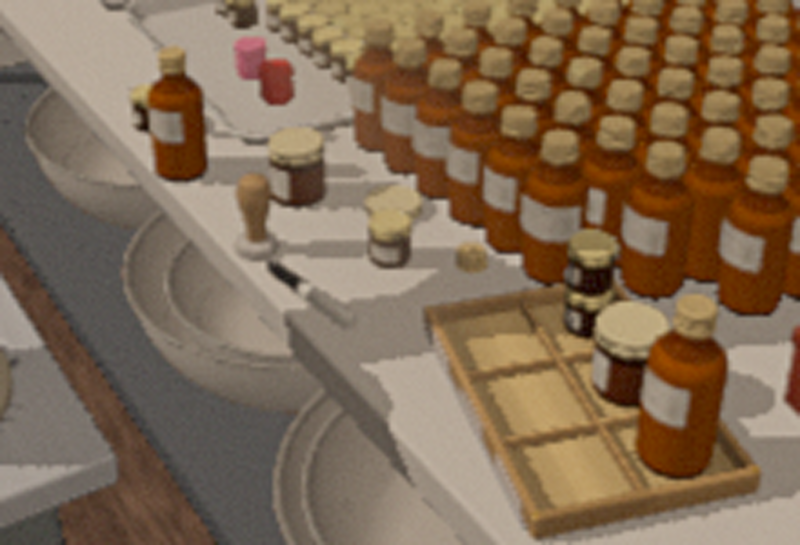

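Confirmed: (229,173) is a loose lid 13 mm high, not a jar. The balm is at (203,197), the salves at (125,235) and (256,185), and the bottle at (163,232). Next I'll measure the lids and the tray.

Run:
```python
from h import *
t=load('top0');P=cloud(t)
def top(n,x,y,z,r,tol=6):
    m=((abs(P[...,2]-z)<tol)&(np.hypot(P[...,0]-x,P[...,1]-y)<r)).astype(np.uint8)
    v,u=np.nonzero(m); (cu,cv),rr=cv2.minEnclosingCircle(np.c_[u,v].astype(np.float32))
    p=ray(t,u.mean(),v.mean(),z); p2=ray(t,cu,cv,z); e=ray(t,cu+rr,cv,z)
    print(n,len(u),p.round(1),p2.round(1),'diam',2*np.linalg.norm(e-p2).round(1),'depth z',np.median(P[...,2][m>0]).round(1))
top('s1',385,331,44,35);top('s2',473,-42,44,35);top('balm',455,106,66,45);top('bot',370,211,143,30)
top('bs',552,-223,96,35);top('bb',531,-310,74,45);top('bot2',498,-389,151,30)
Z=P[...,2]; m=(Z>19)&(Z<29)&(P[...,0]>370)&(P[...,0]<600)&(P[...,1]<-180)&(P[...,1]>-460)
q=P[m][:,:2].astype(np.float32); r=cv2.minAreaRect(q); print(len(q),r); print(cv2.boxPoints(r).round())
o=np.zeros((384,512),np.uint8); o[m]=255; cv2.imwrite('pics/m.png',cv2.resize(o[110:230,280:420],None,fx=4,fy=4))
print(K(t)); print(capture('wrist')['mount'].round(3))
```

```text
s1 185 [387.3 330.8  44. ] [387.6 330.9  44. ] diam 43.2 depth z 43.5
s2 167 [473.7 -42.6  44. ] [473.8 -42.6  44. ] diam 40.8 depth z 43.6
balm 346 [455.5 106.6  66. ] [455.4 106.7  66. ] diam 57.6 depth z 65.6
bot 115 [374.3 216.8 143. ] [374.3 216.7 143. ] diam 29.6 depth z 141.6
bs 179 [ 554.7 -232.9   96. ] [ 554.3 -232.7   96. ] diam 41.0 depth z 96.3
bb 324 [ 530.5 -313.4   74. ] [ 529.2 -312.9   74. ] diam 57.8 depth z 73.7
bot2 100 [ 508.6 -395.3  151. ] [ 508.1 -394.8  151. ] diam 29.2 depth z 149.8
682 ((488.7083740234375, -302.6534729003906), (263.9118347167969, 180.56362915039062), 73.69966888427734)
[[ 365. -404.]
 [ 538. -455.]
 [ 612. -201.]
 [ 439. -151.]]
352.13340049013163
[[ 0.0000e+00 -9.4800e-01 -3.1700e-01  8.1731e+01]
 [ 1.0000e+00 -0.0000e+00  1.0000e-03 -6.4000e-02]
 [-1.0000e-03 -3.1700e-01  9.4800e-01 -6.9400e+01]
 [ 0.0000e+00  0.0000e+00  0.0000e+00  1.0000e+00]]
```

View pics/m.png

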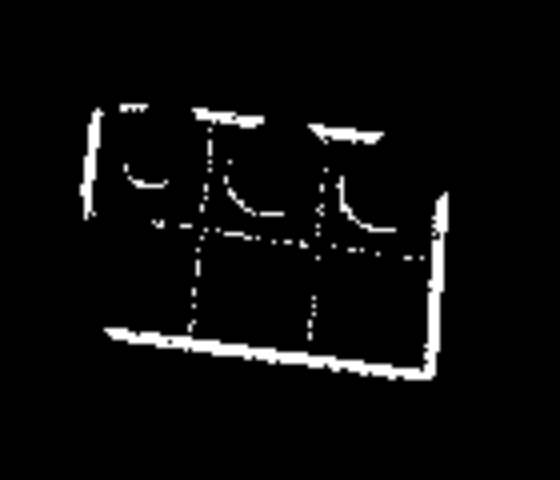

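The tray fits at centre (488.7, -302.7), yaw -16.3°, and measures 264x180.5, which matches. The back row agrees, with salve at +84, balm at 0 and lotion at -84. All object heights and diameters also match the sizes given. I'll align the gripper with the tray and go above the balm jar.

Call:
step_arm:
  plan:
    - {"offset":[-38.9,-26.5,5.3],"rot":[0,0,-4.3],"gripper":8.0}
    - {"offset":[-38.9,-26.5,5.3],"rot":[0,0,-4.3],"gripper":8.0}
    - {"offset":[-38.9,-26.5,5.3],"rot":[0,0,-4.3],"gripper":8.0}
    - {"offset":[-38.9,-26.5,5.3],"rot":[0,0,-4.3],"gripper":8.0}
    - {"offset":[-38.9,-26.5,5.3],"rot":[0,0,-4.3],"gripper":8.0}
    - {"offset":[-38.9,-26.5,5.3],"rot":[0,0,-4.3],"gripper":8.0}
    - {"offset":[-38.9,-26.5,5.3],"rot":[0,0,-4.3],"gripper":8.0}
    - {"offset":[-38.9,-26.5,5.3],"rot":[0,0,-4.3],"gripper":8.0}
    - {"offset":[-38.9,-26.5,5.3],"rot":[0,0,-4.3],"gripper":8.0}
    - {"offset":[-38.9,-26.5,5.3],"rot":[0,0,-4.3],"gripper":8.0}
    - {"offset":[-38.9,-26.5,5.3],"rot":[0,0,-4.3],"gripper":8.0}
    - {"offset":[-38.9,-26.5,5.3],"rot":[0,0,-4.3],"gripper":8.0}

```text
time_s: 1.35
eef_pos: [455.4, 106.5, 250.6]
ee_rot: [-0.0, 0.142, 0.99, 0.0]
force: [0.4, 0.1, 0.3]
grip_width: 0.938
grip_force: 0.0
```

```bash
cat >> h.py <<'E'
from scipy.spatial.transform import Rotation as Ro
def Rt(s): q=s['ee_rot']; return Ro.from_quat([q[1],q[2],q[3],q[0]]).as_matrix()
def to(x,y,z):
    s=sense(); return (Rt(s).T@(np.array([x,y,z])-s['eef_pos'])/10).round(2)
def yaw(s): T=Rt(s); return np.degrees(np.arctan2(T[1,1],T[0,1]))
def wcloud(c,s):
    f=K(c); v,u=np.mgrid[0:384,0:512]; d=c['depth']; M=c['mount']
    P=np.stack([(u-c['cx'])/f*d,(v-c['cy'])/f*d,d],-1)@M[:3,:3].T+M[:3,3]; return P, P@Rt(s).T+s['eef_pos']
BALM=(455.5,106.6);BOT=(374.3,216.8);S1=(387.4,330.8);S2=(473.7,-42.6)
TB=(448.4,-290.9);TL=(424.8,-371.5);TS=(472.0,-210.2)
E
python3 - <<'E'
from h import *
s=sense(); c=save('wrist','w1'); print(s['time_s'],s['eef_pos'].round(1),yaw(s).round(2),Rt(s)[2].round(3),to(*BALM,108))
T,W=wcloud(c,s)
m=(T[...,2]>20)&(T[...,2]<95)&(abs(T[...,0])<20)&(abs(T[...,1])<70)&(c['depth']>0); print('finger tool z',np.percentile(T[m][:,2],[5,50,95,99]) if m.any() else None, np.percentile(abs(T[m][:,1]),[1,50,99]) if m.any() else None)
m=abs(W[...,2]-66)<6
m&=np.hypot(W[...,0]-455,W[...,1]-107)<45
p=W[m]; print(m.sum(),p[:,:2].mean(0),(p.min(0)+p.max(0))/2,np.ptp(p,axis=0))
E
```

```text
1.35 [455.4 106.5 250.6] 73.64 [ 0.001 -0.    -1.   ] [-0.05 -0.03 14.28]
finger tool z [23.87457474 37.42870538 56.98249329 60.8232139 ] [39.59233    40.45303364 53.35232479]
2681 [455.06758725 108.25241187] [456.23646282 107.87780531  64.05679633] [56.59843901 57.41507472  7.99604085]
```

View pics/w1.png

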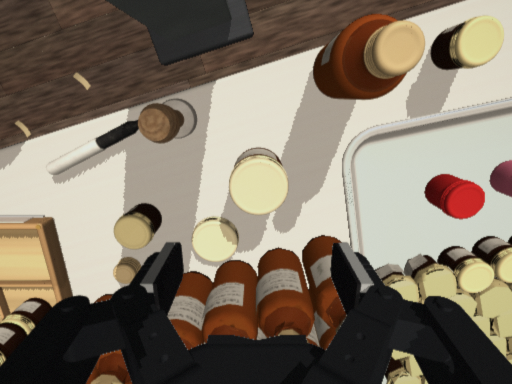

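Balm lid is centred at (258,184), on target, and the fingertips stand about 61 mm ahead when open. I'll descend to TCP z≈100 and grip.

Call:
step_arm:
  plan:
    - {"offset":[0,0,4.5],"rot":[0,0,0],"gripper":8.0}
    - {"offset":[0,0,9],"rot":[0,0,0],"gripper":8.0}
    - {"offset":[0,0,12.5],"rot":[0,0,0],"gripper":8.0}
    - {"offset":[0,0,14.5],"rot":[0,0,0],"gripper":8.0}
    - {"offset":[0,0,15],"rot":[0,0,0],"gripper":8.0}
    - {"offset":[0,0,15],"rot":[0,0,0],"gripper":5.2}
    - {"offset":[0,0,15],"rot":[0,0,0],"gripper":5.2}
    - {"offset":[0,0,15],"rot":[0,0,0],"gripper":5.2}
    - {"offset":[0,0,15],"rot":[0,0,0],"gripper":5.2}
    - {"offset":[0,0,15],"rot":[0,0,0],"gripper":5.2}
    - {"offset":[0,0,15],"rot":[0,0,0],"gripper":5.2}
    - {"offset":[0,0,15],"rot":[0,0,0],"gripper":5.2}
  squeeze: 40

```text
time_s: 2.6
eef_pos: [456.2, 106.7, 102.4]
ee_rot: [0.001, 0.142, 0.99, 0.0]
force: [-2.4, 1.8, 7.0]
grip_width: 0.654
grip_force: 42.3
```

Gripped. I'll lift and carry to above the middle front cell.

Call:
step_arm:
  plan:
    - {"offset":[0,0,-1],"rot":[0,0,0],"gripper":5.2}
    - {"offset":[0,0,-3],"rot":[0,0,0],"gripper":5.2}
    - {"offset":[0,0,-6],"rot":[0,0,0],"gripper":5.2}
    - {"offset":[0,0,-9],"rot":[0,0,0],"gripper":5.2}
    - {"offset":[0,0,-11],"rot":[0,0,0],"gripper":5.2}
    - {"offset":[0,0,-12],"rot":[0,0,0],"gripper":5.2}
    - {"offset":[0,0,-12],"rot":[0,0,0],"gripper":5.2}

```text
time_s: 3.3
eef_pos: [455.9, 106.4, 222.1]
ee_rot: [0.001, 0.142, 0.99, 0.0]
force: [-0.2, 0.9, -2.8]
grip_width: 0.656
grip_force: 43.3
```

Run:
```python
from h import *
s=sense(); print(s['eef_pos'].round(1),s['grip_width'],s['force'].round(1),to(*TB,220.6),yaw(s))
```

```text
[455.9 106.4 222.1] 0.6562945778144518 [-0.2  0.9 -2.8] [-10.44 -38.34   0.15] 73.68872759113367
```

Call:
step_arm:
  plan:
    - {"offset":[-0.5,-2,0],"rot":[0,0,0],"gripper":5.2}
    - {"offset":[-1.5,-5.5,0],"rot":[0,0,0],"gripper":5.2}
    - {"offset":[-2.7,-10,0],"rot":[0,0,0],"gripper":5.2}
    - {"offset":[-3.9,-14.5,0],"rot":[0,0,0],"gripper":5.2}
    - {"offset":[-5.2,-19,0],"rot":[0,0,0],"gripper":5.2}
    - {"offset":[-6.4,-23.5,0],"rot":[0,0,0],"gripper":5.2}
    - {"offset":[-7.7,-28,0],"rot":[0,0,0],"gripper":5.2}
    - {"offset":[-8.9,-32.5,0],"rot":[0,0,0],"gripper":5.2}
    - {"offset":[-9.9,-36,0],"rot":[0,0,0],"gripper":5.2}
    - {"offset":[-10.4,-38,0],"rot":[0,0,0],"gripper":5.2}
    - {"offset":[-10.5,-38.3,0],"rot":[0,0,0],"gripper":5.2}
    - {"offset":[-10.5,-38.3,0],"rot":[0,0,0],"gripper":5.2}

```text
time_s: 4.5
eef_pos: [448.5, -290.4, 219.8]
ee_rot: [-0.001, 0.142, 0.99, 0.001]
force: [0.2, 0.4, -2.2]
grip_width: 0.652
grip_force: 43.5
```

Run:
```python
from h import *
s=sense(); c=save('wrist','w2'); print(s['time_s'],s['eef_pos'].round(1),to(*TB,110))
T,W=wcloud(c,s)
# held jar lid in tool frame, tray rim, bottom
m=(c['depth']>0)&(np.hypot(T[...,0],T[...,1])<45)&(T[...,2]<110)&(T[...,2]>25)&(abs(T[...,1])<26)
print('held pts z',np.percentile(T[m][:,2],[1,50,99]).round(1),T[m].min(0).round(1),T[m].max(0).round(1))
Z=W[...,2]; m=(Z>20)&(Z<28)&(W[...,1]<-120)&(W[...,0]<610)
q=W[m][:,:2]; L=(q-np.array([488.7,-302.7]))@np.array([[.9598,.2807],[-.2807,.9598]])
f=L[(L[:,0]<-75)&(abs(L[:,1])<120)]; print('front rim x',np.median(f[:,0]),f[:,0].min(),f[:,0].max(),len(f), np.polyfit(f[:,1],f[:,0],1))
for sg in(1,-1):
    g=L[(sg*L[:,1]>122)&(abs(L[:,0])<80)]; print('side',sg,np.median(g[:,1]) if len(g) else None,len(g))
```

```text
4.5 [ 448.5 -290.4  219.8] [-0.02 -0.13 11.01]
held pts z [35.3 36.9 94.6] [-29.  -26.   34.5] [ 29.9  26.  101.3]
front rim x -85.42380516554326 -89.89409642055104 -80.96556209959378 2312 [-1.68521670e-03 -8.55812848e+01]
side 1 127.87132155032768 1382
side -1 -128.38111810417752 1470
```

View pics/w2.png

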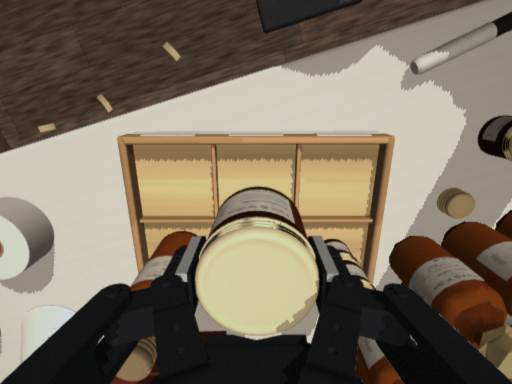

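The rim and walls confirm the tray pose: front rim -90 to -81, sides ±128. The jar is centred in the fingers and its cell is in view. I'll lower it, slowly at the end.

Call:
step_arm:
  plan:
    - {"offset":[0,-0.1,2],"rot":[0,0,0],"gripper":5.2}
    - {"offset":[0,-0.1,5],"rot":[0,0,0],"gripper":5.2}
    - {"offset":[0,-0.1,7.5],"rot":[0,0,0],"gripper":5.2}
    - {"offset":[0,-0.1,9],"rot":[0,0,0],"gripper":5.2}
    - {"offset":[0,-0.1,9.8],"rot":[0,0,0],"gripper":5.2}
    - {"offset":[0,-0.1,10.2],"rot":[0,0,0],"gripper":5.2}
    - {"offset":[0,-0.1,10.4],"rot":[0,0,0],"gripper":5.2}
    - {"offset":[0,-0.1,10.6],"rot":[0,0,0],"gripper":5.2}
    - {"offset":[0,-0.1,10.7],"rot":[0,0,0],"gripper":5.2}
    - {"offset":[0,-0.1,10.8],"rot":[0,0,0],"gripper":5.2}
    - {"offset":[0,-0.1,10.8],"rot":[0,0,0],"gripper":5.2}

```text
time_s: 5.65
eef_pos: [448.6, -291.7, 113.0]
ee_rot: [0.0, 0.142, 0.99, -0.0]
force: [0.3, 0.7, -1.7]
grip_width: 0.657
grip_force: 43.5
```

Call:
step_arm:
  plan:
    - {"offset":[0,0,0.1],"rot":[0,0,0],"gripper":5.2}
    - {"offset":[0,0,0.15],"rot":[0,0,0],"gripper":5.2}
    - {"offset":[0,0,0.2],"rot":[0,0,0],"gripper":5.2}
    - {"offset":[0,0,0.25],"rot":[0,0,0],"gripper":5.2}
    - {"offset":[0,0,0.25],"rot":[0,0,0],"gripper":5.2}

```text
time_s: 6.15
eef_pos: [448.6, -291.7, 110.5]
ee_rot: [0.0, 0.142, 0.99, -0.0]
force: [0.1, -0.2, -0.9]
grip_width: 0.655
grip_force: 43.5
```

Call:
step_arm:
  plan:
    - {"offset":[0,0,0.05],"rot":[0,0,0],"gripper":5.2}
    - {"offset":[0,0,0.1],"rot":[0,0,0],"gripper":5.2}
    - {"offset":[0,0,0.1],"rot":[0,0,0],"gripper":5.2}

```text
time_s: 6.45
eef_pos: [448.9, -291.7, 110.4]
ee_rot: [0.0, 0.142, 0.99, -0.0]
force: [-1.1, 2.1, 8.2]
grip_width: 0.656
grip_force: 44.0
```

Firm contact. I'll release and rise.

Call:
step_arm:
  plan:
    - {"offset":[0,0,0],"rot":[0,0,0],"gripper":6.2}
    - {"offset":[0,0,0],"rot":[0,0,0],"gripper":6.6}
    - {"offset":[0,0,0],"rot":[0,0,0],"gripper":7.0}
    - {"offset":[0,0,0],"rot":[0,0,0],"gripper":7.0}
    - {"offset":[0,0,0],"rot":[0,0,0],"gripper":7.0}
    - {"offset":[0,0,-1.5],"rot":[0,0,0],"gripper":7.0}
    - {"offset":[0,0,-4],"rot":[0,0,0],"gripper":7.0}
    - {"offset":[0,0,-8],"rot":[0,0,0],"gripper":7.0}
    - {"offset":[0,0,-12],"rot":[0,0,0],"gripper":7.0}
    - {"offset":[0,0,-16],"rot":[0,0,0],"gripper":7.0}
    - {"offset":[0,0,-18],"rot":[0,0,0],"gripper":7.0}
    - {"offset":[0,0,-18],"rot":[0,0,0],"gripper":7.0}

```text
time_s: 7.65
eef_pos: [449.0, -292.1, 292.3]
ee_rot: [0.002, 0.142, 0.99, -0.002]
force: [0.3, -0.5, -0.1]
grip_width: 0.819
grip_force: 0.0
```

```bash
cat >> h.py <<'E'
C=np.array([488.7,-302.7]);A=np.array([[.9598,.2807],[-.2807,.9598]])
def lid(c,s,x,y,z,r):
    T,W=wcloud(c,s); p=W[(abs(W[...,2]-z)<3)&(np.hypot(W[...,0]-x,W[...,1]-y)<r)]
    (a,b),rr=cv2.minEnclosingCircle(p[:,:2].astype(np.float32)); L=(p[:,:2].mean(0)-C)@A
    print('lid',len(p),p.mean(0).round(1),'circ',round(a,1),round(b,1),round(rr*2,1),'tray',L.round(1))
E
python3 - <<'E'
from h import *
s=sense(); c=save('wrist','w3'); print(s['eef_pos'].round(1),s['grip_width'],to(*BOT,290))
lid(c,s,*TB,74,40)
E
```

```text
[ 449.  -292.1  292.3] 0.8193712009177672 [21.42 46.72 -0.08]
lid 2149 [ 448.2 -290.4   73.6] circ 449.1 -290.5 57.5 tray [-42.3   0.4]
```

Balm stands at tray (-42.3, 0.4), flat and at the right height. Next is the bottle.

Call:
step_arm:
  plan:
    - {"offset":[21.4,46.7,0],"rot":[0,0,0],"gripper":6.0}
    - {"offset":[21.4,46.7,0],"rot":[0,0,0],"gripper":6.0}
    - {"offset":[21.4,46.7,0],"rot":[0,0,0],"gripper":6.0}
    - {"offset":[21.4,46.7,0],"rot":[0,0,0],"gripper":6.0}
    - {"offset":[21.4,46.7,0],"rot":[0,0,0],"gripper":6.0}
    - {"offset":[21.4,46.7,0],"rot":[0,0,0],"gripper":6.0}
    - {"offset":[21.4,46.7,0],"rot":[0,0,0],"gripper":6.0}
    - {"offset":[21.4,46.7,0],"rot":[0,0,0],"gripper":6.0}
    - {"offset":[21.4,46.7,0],"rot":[0,0,0],"gripper":6.0}
    - {"offset":[21.4,46.7,0],"rot":[0,0,0],"gripper":6.0}
    - {"offset":[21.4,46.7,0],"rot":[0,0,0],"gripper":6.0}
    - {"offset":[21.4,46.7,0],"rot":[0,0,0],"gripper":6.0}

```text
time_s: 8.9
eef_pos: [373.4, 218.1, 287.9]
ee_rot: [-0.001, 0.14, 0.99, -0.0]
force: [0.1, -0.3, -0.4]
grip_width: 0.699
grip_force: 0.0
```

Run:
```python
from h import *
s=sense(); c=save('wrist','w4'); print(s['eef_pos'].round(1),s['grip_width'],yaw(s),to(*BOT,197))
lid(c,s,*BOT,142.5,30)
```

```text
[373.4 218.1 287.9] 0.6994921787621384 73.89228467260024 [-0.07  0.01  9.11]
lid 887 [373.9 216.5 141.7] circ 374.5 216.4 29.2 tray [-255.9  466.1]
```

Call:
step_arm:
  plan:
    - {"offset":[0,-0.05,3],"rot":[0,0,0],"gripper":5.2}
    - {"offset":[0,-0.05,6],"rot":[0,0,0],"gripper":5.2}
    - {"offset":[0,-0.05,8],"rot":[0,0,0],"gripper":5.2}
    - {"offset":[0,-0.05,9.1],"rot":[0,0,0],"gripper":5.2}
    - {"offset":[0,-0.05,9.1],"rot":[0,0,0],"gripper":4.2}
    - {"offset":[0,-0.05,9.1],"rot":[0,0,0],"gripper":3.6}
    - {"offset":[0,-0.05,9.1],"rot":[0,0,0],"gripper":2.2}
    - {"offset":[0,-0.05,9.1],"rot":[0,0,0],"gripper":2.2}
    - {"offset":[0,-0.05,9.1],"rot":[0,0,0],"gripper":2.2}
    - {"offset":[0,-0.05,9.1],"rot":[0,0,0],"gripper":2.2}
    - {"offset":[0,-0.05,9.1],"rot":[0,0,0],"gripper":2.2}
    - {"offset":[0,-0.05,9.1],"rot":[0,0,0],"gripper":2.2}
  squeeze: 45

```text
time_s: 10.15
eef_pos: [374.8, 216.3, 199.5]
ee_rot: [0.001, 0.142, 0.99, 0.0]
force: [-0.4, -1.7, 6.5]
grip_width: 0.318
grip_force: 44.9
```

Run:
```python
from h import *
s=sense(); print(s['eef_pos'].round(1),s['grip_width'],s['grip_force'],s['force'])
c=capture('scene'); b=cv2.resize(c['color'][90:220,80:280],(800,520)); cv2.imwrite('pics/s2.png',b[...,::-1])
```

```text
[374.8 216.3 199.5] 0.3179400028836889 44.86361908551771 [-0.43742817 -1.72629002  6.46649616]
```

View pics/s2.png

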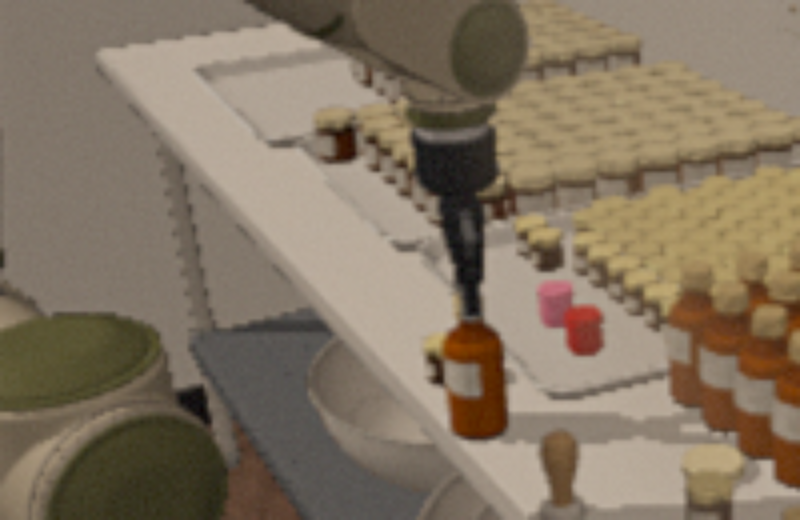

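The bottle is upright and held by the cap. I'll lift and carry it.

Call:
step_arm:
  plan:
    - {"offset":[0,0,-1],"rot":[0,0,0],"gripper":2.2}
    - {"offset":[0,0,-3],"rot":[0,0,0],"gripper":2.2}
    - {"offset":[0,0,-6],"rot":[0,0,0],"gripper":2.2}
    - {"offset":[0,0,-9],"rot":[0,0,0],"gripper":2.2}
    - {"offset":[-0.5,-1.5,-11],"rot":[0,0,0],"gripper":2.2}
    - {"offset":[-1.5,-4,-12],"rot":[0,0,0],"gripper":2.2}
    - {"offset":[-2.9,-7.5,-12],"rot":[0,0,0],"gripper":2.2}
    - {"offset":[-4.5,-11.5,-12],"rot":[0,0,0],"gripper":2.2}
    - {"offset":[-6,-15.5,-12],"rot":[0,0,0],"gripper":2.2}
    - {"offset":[-7.6,-19.5,-12],"rot":[0,0,0],"gripper":2.2}
    - {"offset":[-9.1,-23.5,-12],"rot":[0,0,0],"gripper":2.2}
    - {"offset":[-10.7,-27.5,-12],"rot":[0,0,0],"gripper":2.2}

```text
time_s: 11.4
eef_pos: [399.1, -79.4, 318.9]
ee_rot: [0.0, 0.142, 0.99, 0.0]
force: [1.5, 0.6, -2.9]
grip_width: 0.318
grip_force: 44.7
```

Call:
step_arm:
  plan:
    - {"offset":[-1.5,-4,0],"rot":[0,0,0],"gripper":2.2}
    - {"offset":[-3.1,-8,0],"rot":[0,0,0],"gripper":2.2}
    - {"offset":[-4.6,-12,0],"rot":[0,0,0],"gripper":2.2}
    - {"offset":[-6.2,-16,0],"rot":[0,0,0],"gripper":2.2}
    - {"offset":[-7.7,-20,0],"rot":[0,0,0],"gripper":2.2}
    - {"offset":[-9,-23.5,0],"rot":[0,0,0],"gripper":2.2}
    - {"offset":[-10,-26,0],"rot":[0,0,0],"gripper":2.2}
    - {"offset":[-10.5,-27.2,0],"rot":[0,0,0],"gripper":2.2}
    - {"offset":[-10.7,-27.5,0],"rot":[0,0,0],"gripper":2.2}
    - {"offset":[-10.7,-27.5,0],"rot":[0,0,0],"gripper":2.2}
    - {"offset":[-10.7,-27.5,0],"rot":[0,0,0],"gripper":2.2}

```text
time_s: 12.5
eef_pos: [425.2, -370.9, 318.6]
ee_rot: [-0.0, 0.142, 0.99, 0.0]
force: [-0.3, 0.3, -2.4]
grip_width: 0.319
grip_force: 44.8
```

Run:
```python
from h import *
s=sense(); c=save('wrist','w5'); print(s['time_s'],s['eef_pos'].round(1),s['grip_width'],yaw(s),to(*TL,210))
T,W=wcloud(c,s); m=(c['depth']>0)&(abs(T[...,1])<14)&(abs(T[...,0])<60)&(T[...,2]>30)&(T[...,2]<210); p=T[m]
print(np.percentile(p[:,2],1))
for a in range(45,180,15):
    q=p[(p[:,2]>=a)&(p[:,2]<a+15)]; 
    if len(q): print(a,q[:,0].min().round(1),q[:,0].max().round(1))
```

```text
12.5 [ 425.2 -370.9  318.6] 0.31911074799404154 73.72616599217486 [ 0.02 -0.07 10.87]
35.80155879989877
45 -13.4 15.2
60 -10.5 16.1
75 3.1 17.0
90 2.4 29.1
105 24.8 30.2
120 24.9 30.1
135 24.3 30.1
150 24.4 30.0
165 23.8 30.1
```

View pics/w5.png

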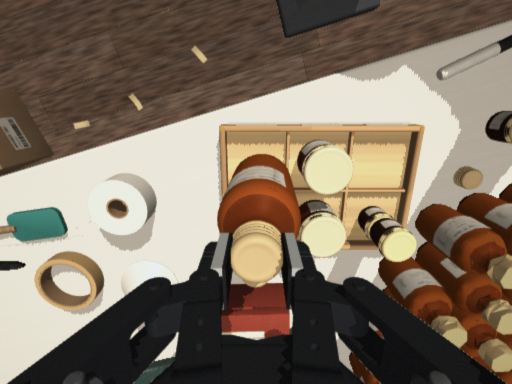

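The bottle hangs vertical over its cell. I'll lower it.

Call:
step_arm:
  plan:
    - {"offset":[0,-0.05,1.5],"rot":[0,0,0],"gripper":2.2}
    - {"offset":[0,-0.05,4],"rot":[0,0,0],"gripper":2.2}
    - {"offset":[0,-0.05,6.5],"rot":[0,0,0],"gripper":2.2}
    - {"offset":[0,-0.05,8.5],"rot":[0,0,0],"gripper":2.2}
    - {"offset":[0,-0.05,9.7],"rot":[0,0,0],"gripper":2.2}
    - {"offset":[0,-0.05,10.3],"rot":[0,0,0],"gripper":2.2}
    - {"offset":[0,-0.05,10.6],"rot":[0,0,0],"gripper":2.2}
    - {"offset":[0,-0.05,10.8],"rot":[0,0,0],"gripper":2.2}
    - {"offset":[0,-0.05,10.9],"rot":[0,0,0],"gripper":2.2}
    - {"offset":[0,-0.05,11],"rot":[0,0,0],"gripper":2.2}
    - {"offset":[0,-0.05,11],"rot":[0,0,0],"gripper":2.2}

```text
time_s: 13.65
eef_pos: [425.0, -372.3, 208.6]
ee_rot: [0.0, 0.142, 0.99, -0.0]
force: [0.2, 0.5, -3.2]
grip_width: 0.323
grip_force: 44.8
```

Call:
step_arm:
  plan:
    - {"offset":[0,0,0.05],"rot":[0,0,0],"gripper":2.2}
    - {"offset":[0,0,0.1],"rot":[0,0,0],"gripper":2.2}
    - {"offset":[0,0,0.15],"rot":[0,0,0],"gripper":2.2}
    - {"offset":[0,0,0.15],"rot":[0,0,0],"gripper":2.2}

```text
time_s: 14.05
eef_pos: [425.1, -372.5, 207.6]
ee_rot: [0.0, 0.142, 0.99, -0.0]
force: [-0.7, 0.1, 5.5]
grip_width: 0.319
grip_force: 45.8
```

Contact. I'll release slowly and rise.

Call:
step_arm:
  plan:
    - {"offset":[0,0,0],"rot":[0,0,0],"gripper":3.0}
    - {"offset":[0,0,0],"rot":[0,0,0],"gripper":3.3}
    - {"offset":[0,0,0],"rot":[0,0,0],"gripper":3.8}
    - {"offset":[0,0,0],"rot":[0,0,0],"gripper":5.0}
    - {"offset":[0,0,0],"rot":[0,0,0],"gripper":5.0}
    - {"offset":[0,0,-1],"rot":[0,0,0],"gripper":5.0}
    - {"offset":[0,0,-3.5],"rot":[0,0,0],"gripper":5.0}
    - {"offset":[0,0,-7],"rot":[0,0,0],"gripper":5.0}
    - {"offset":[0,0,-10],"rot":[0,0,0],"gripper":5.0}
    - {"offset":[0,0,-10],"rot":[0,0,0],"gripper":5.0}

```text
time_s: 15.05
eef_pos: [425.5, -372.9, 311.9]
ee_rot: [0.003, 0.142, 0.99, -0.003]
force: [0.5, -0.4, 0.2]
grip_width: 0.585
grip_force: 0.0
```

Run:
```python
from h import *
s=sense(); c=save('wrist','w6'); print(s['eef_pos'].round(1),s['grip_width'],to(*S2,230))
lid(c,s,*TL,150,25)
```

```text
[ 425.5 -372.9  311.9] 0.5848060016617128 [ 4.64 33.05  7.82]
lid 806 [ 423.6 -372.   149.7] circ 424.4 -372.1 29.3 tray [-43.  -84.7]
```

Bottle at (-43, -84.7), upright. Now salve B.

Call:
step_arm:
  plan:
    - {"offset":[0.7,5,0],"rot":[0,0,0],"gripper":6.5}
    - {"offset":[1.4,10,1],"rot":[0,0,0],"gripper":6.5}
    - {"offset":[4.6,33,7.7],"rot":[0,0,0],"gripper":6.5}
    - {"offset":[4.6,33,7.7],"rot":[0,0,0],"gripper":6.5}
    - {"offset":[4.6,33,7.7],"rot":[0,0,0],"gripper":6.5}
    - {"offset":[4.6,33,7.7],"rot":[0,0,0],"gripper":6.5}
    - {"offset":[4.6,33,7.7],"rot":[0,0,0],"gripper":6.5}
    - {"offset":[4.6,33,7.7],"rot":[0,0,0],"gripper":6.5}
    - {"offset":[4.6,33,7.7],"rot":[0,0,0],"gripper":6.5}
    - {"offset":[4.6,33,7.7],"rot":[0,0,0],"gripper":6.5}

```text
time_s: 16.1
eef_pos: [473.5, -43.5, 229.9]
ee_rot: [0.0, 0.142, 0.99, -0.0]
force: [-0.9, -0.5, 0.3]
grip_width: 0.763
grip_force: 0.0
```

Run:
```python
from h import *
s=sense(); c=save('wrist','w7'); print(s['eef_pos'].round(1),s['grip_width'],to(*S2,94),yaw(s))
lid(c,s,*S2,43.5,30)
```

```text
[473.5 -43.5 229.9] 0.7625765624163048 [ 0.02  0.12 13.6 ] 73.62970661645407
lid 1349 [473.5 -42.   43.5] circ 474.3 -42.2 41.0 tray [-87.8 245.9]
```

Call:
step_arm:
  plan:
    - {"offset":[0,0.1,4.5],"rot":[0,0,0],"gripper":6.5}
    - {"offset":[0,0.1,9],"rot":[0,0,0],"gripper":6.5}
    - {"offset":[0,0.1,12],"rot":[0,0,0],"gripper":6.5}
    - {"offset":[0,0.1,13.6],"rot":[0,0,0],"gripper":6.5}
    - {"offset":[0,0.1,13.6],"rot":[0,0,0],"gripper":5.2}
    - {"offset":[0,0.1,13.6],"rot":[0,0,0],"gripper":4.7}
    - {"offset":[0,0.1,13.6],"rot":[0,0,0],"gripper":3.6}
    - {"offset":[0,0.1,13.6],"rot":[0,0,0],"gripper":3.6}
    - {"offset":[0,0.1,13.6],"rot":[0,0,0],"gripper":3.6}
    - {"offset":[0,0.1,13.6],"rot":[0,0,0],"gripper":3.6}
    - {"offset":[0,0.1,13.6],"rot":[0,0,0],"gripper":3.6}
  squeeze: 25

```text
time_s: 17.25
eef_pos: [474.4, -42.2, 95.2]
ee_rot: [0.001, 0.142, 0.99, -0.001]
force: [-2.1, -2.0, 7.6]
grip_width: 0.467
grip_force: 25.2
```

Call:
step_arm:
  plan:
    - {"offset":[0,0,-1.5],"rot":[0,0,0],"gripper":3.6}
    - {"offset":[0,0,-4.5],"rot":[0,0,0],"gripper":3.6}
    - {"offset":[0,0,-7.5],"rot":[0,0,0],"gripper":3.6}
    - {"offset":[-0.5,-1.6,-9],"rot":[0,0,0],"gripper":3.6}
    - {"offset":[-1.4,-4.8,-9],"rot":[0,0,0],"gripper":3.6}
    - {"offset":[-2.4,-8.5,-9],"rot":[0,0,0],"gripper":3.6}
    - {"offset":[-3.4,-12,-9],"rot":[0,0,0],"gripper":3.6}
    - {"offset":[-4.2,-15,-9],"rot":[0,0,0],"gripper":3.6}
    - {"offset":[-4.5,-16.1,-9],"rot":[0,0,0],"gripper":3.6}
    - {"offset":[-4.5,-16.1,-9],"rot":[0,0,0],"gripper":3.6}
    - {"offset":[-4.5,-16.1,-9],"rot":[0,0,0],"gripper":3.6}

```text
time_s: 18.35
eef_pos: [471.7, -207.8, 184.0]
ee_rot: [-0.0, 0.142, 0.99, 0.0]
force: [-0.3, -0.5, 0.2]
grip_width: 0.468
grip_force: 25.6
```

Run:
```python
from h import *
s=sense(); c=save('wrist','w8'); print(s['eef_pos'].round(1),s['grip_width'],to(*TS,105),yaw(s),s['force'].round(1))
T,W=wcloud(c,s); m=(c['depth']>0)&(abs(T[...,1])<18)&(abs(T[...,0])<40)&(T[...,2]>42)&(T[...,2]<100); p=T[m]
print(p.min(0),p.max(0))
for a in range(45,100,6):
    q=p[(p[:,2]>=a)&(p[:,2]<a+6)]
    if len(q): print(a,len(q),q[:,0].min().round(1),q[:,0].max().round(1))
```

```text
[ 471.7 -207.8  184. ] 0.4678732350983563 [-0.1  -0.25  7.9 ] 73.7050786854459 [-0.3 -0.5  0.2]
[-19.88828692 -17.99346786  49.76521402] [21.67056658 17.98748142 94.91181104]
45 321 -17.5 19.2
51 4095 -19.9 21.2
57 397 9.8 21.7
63 119 11.7 20.2
69 321 8.8 20.1
75 235 8.8 20.3
81 207 8.7 20.3
87 153 8.9 20.3
93 22 13.5 19.5
```

Call:
step_arm:
  plan:
    - {"offset":[0,-0.15,2],"rot":[0,0,0],"gripper":3.6}
    - {"offset":[0,-0.15,4.5],"rot":[0,0,0],"gripper":3.6}
    - {"offset":[0,-0.15,6.3],"rot":[0,0,0],"gripper":3.6}
    - {"offset":[0,-0.15,7.2],"rot":[0,0,0],"gripper":3.6}
    - {"offset":[0,-0.15,7.6],"rot":[0,0,0],"gripper":3.6}
    - {"offset":[0,-0.15,7.8],"rot":[0,0,0],"gripper":3.6}
    - {"offset":[0,-0.15,7.9],"rot":[0,0,0],"gripper":3.6}
    - {"offset":[0,-0.15,7.9],"rot":[0,0,0],"gripper":3.6}
    - {"offset":[0,-0.15,7.9],"rot":[0,0,0],"gripper":3.6}

```text
time_s: 19.3
eef_pos: [471.5, -210.4, 105.4]
ee_rot: [0.0, 0.142, 0.99, -0.0]
force: [0.2, -0.1, -1.3]
grip_width: 0.463
grip_force: 25.6
```

Call:
step_arm:
  plan:
    - {"offset":[0,0,0.1],"rot":[0,0,0],"gripper":3.6}
    - {"offset":[0,0,0.15],"rot":[0,0,0],"gripper":3.6}
    - {"offset":[0,0,0.2],"rot":[0,0,0],"gripper":3.6}
    - {"offset":[0,0,0.25],"rot":[0,0,0],"gripper":3.6}
    - {"offset":[0,0,0.28],"rot":[0,0,0],"gripper":3.6}
    - {"offset":[0,0,0.28],"rot":[0,0,0],"gripper":3.6}

```text
time_s: 19.9
eef_pos: [471.6, -210.4, 103.2]
ee_rot: [0.0, 0.142, 0.99, -0.0]
force: [-4.1, 2.1, 11.6]
grip_width: 0.472
grip_force: 26.4
```

Contact. I'll open only a little because the balm is next door, then rise.

Call:
step_arm:
  plan:
    - {"offset":[0,0,-0.05],"rot":[0,0,0],"gripper":4.4}
    - {"offset":[0,0,-0.05],"rot":[0,0,0],"gripper":4.8}
    - {"offset":[0,0,-0.05],"rot":[0,0,0],"gripper":5.3}
    - {"offset":[0,0,-0.05],"rot":[0,0,0],"gripper":5.5}
    - {"offset":[0,0,-0.05],"rot":[0,0,0],"gripper":5.5}
    - {"offset":[0,0,-1],"rot":[0,0,0],"gripper":5.5}
    - {"offset":[0,0,-4],"rot":[0,0,0],"gripper":5.5}
    - {"offset":[0,0,-8],"rot":[0,0,0],"gripper":5.5}
    - {"offset":[0,0,-12],"rot":[0,0,0],"gripper":5.5}
    - {"offset":[0,0,-14],"rot":[0,0,0],"gripper":5.5}
    - {"offset":[0,0,-14],"rot":[0,0,0],"gripper":5.5}

```text
time_s: 21.0
eef_pos: [472.0, -210.7, 245.6]
ee_rot: [0.003, 0.142, 0.99, -0.002]
force: [-0.6, -0.3, -1.3]
grip_width: 0.64
grip_force: 0.0
```

Run:
```python
from h import *
s=sense(); c=save('wrist','w9'); print(s['eef_pos'].round(1),s['grip_width'],to(*S1,240))
lid(c,s,*TS,51.5,30)
lid(c,s,*TB,73.5,35)
```

```text
[ 472.  -210.7  245.6] 0.6396052189165653 [23.27 49.58  0.23]
lid 1288 [ 470.4 -210.    51.5] circ 471.3 -210.2 41.2 tray [-43.6  83.9]
lid 2930 [ 448.2 -289.6   73.5] circ 449.5 -290.6 58.0 tray [-42.5   1.2]
```

Lower salve at about (-43, 84). Now the second salve.

Call:
step_arm:
  plan:
    - {"offset":[23.3,49.6,0.2],"rot":[0,0,0],"gripper":6.5}
    - {"offset":[23.3,49.6,0.2],"rot":[0,0,0],"gripper":6.5}
    - {"offset":[23.3,49.6,0.2],"rot":[0,0,0],"gripper":6.5}
    - {"offset":[23.3,49.6,0.2],"rot":[0,0,0],"gripper":6.5}
    - {"offset":[23.3,49.6,0.2],"rot":[0,0,0],"gripper":6.5}
    - {"offset":[23.3,49.6,0.2],"rot":[0,0,0],"gripper":6.5}
    - {"offset":[23.3,49.6,0.2],"rot":[0,0,0],"gripper":6.5}
    - {"offset":[23.3,49.6,0.2],"rot":[0,0,0],"gripper":6.5}
    - {"offset":[23.3,49.6,0.2],"rot":[0,0,0],"gripper":6.5}
    - {"offset":[23.3,49.6,0.2],"rot":[0,0,0],"gripper":6.5}
    - {"offset":[23.3,49.6,0.2],"rot":[0,0,0],"gripper":6.5}
    - {"offset":[23.3,49.6,0.2],"rot":[0,0,0],"gripper":6.5}

```text
time_s: 22.25
eef_pos: [385.0, 335.1, 238.6]
ee_rot: [-0.001, 0.139, 0.99, -0.0]
force: [-0.6, -0.3, 0.4]
grip_width: 0.76
grip_force: 0.0
```

Call:
step_arm:
  plan:
    - {"offset":[0,0,0],"rot":[0,0,0],"gripper":6.5}
    - {"offset":[0,0,0],"rot":[0,0,0],"gripper":6.5}

```text
time_s: 22.45
eef_pos: [387.1, 330.3, 239.4]
ee_rot: [-0.001, 0.142, 0.99, -0.001]
force: [1.3, -0.9, 0.1]
grip_width: 0.764
grip_force: 0.0
```

Run:
```python
from h import *
s=sense(); c=save('wrist','w10'); print(s['eef_pos'].round(1),s['grip_width'],to(*S1,94),yaw(s))
lid(c,s,*S1,43.5,30)
```

```text
[387.1 330.3 239.4] 0.7640322755778302 [-0.    0.08 14.57] 73.63167841534734
lid 1268 [387.1 333.2  43.5] circ 387.9 333.0 41.1 tray [-276.   581.8]
```

Call:
step_arm:
  plan:
    - {"offset":[0,0.2,4.5],"rot":[0,0,0],"gripper":6.5}
    - {"offset":[0,0.2,9],"rot":[0,0,0],"gripper":6.5}
    - {"offset":[0,0.2,13],"rot":[0,0,0],"gripper":6.5}
    - {"offset":[0,0.2,14.5],"rot":[0,0,0],"gripper":6.5}
    - {"offset":[0,0.2,14.5],"rot":[0,0,0],"gripper":5.2}
    - {"offset":[0,0.2,14.5],"rot":[0,0,0],"gripper":4.7}
    - {"offset":[0,0.2,14.5],"rot":[0,0,0],"gripper":3.6}
    - {"offset":[0,0.2,14.5],"rot":[0,0,0],"gripper":3.6}
    - {"offset":[0,0.2,14.5],"rot":[0,0,0],"gripper":3.6}
    - {"offset":[0,0.2,14.5],"rot":[0,0,0],"gripper":3.6}
    - {"offset":[0,0.2,14.5],"rot":[0,0,0],"gripper":3.6}
  squeeze: 25

```text
time_s: 23.6
eef_pos: [388.4, 333.1, 96.6]
ee_rot: [0.001, 0.142, 0.99, 0.0]
force: [0.1, -3.7, 7.3]
grip_width: 0.471
grip_force: 25.2
```

Run:
```python
from h import *
s=sense(); print(s['eef_pos'].round(1),yaw(s),to(471.4,-210.5,215))
```

```text
[388.4 333.1  96.6] 73.69532180131813 [-23.26 -49.83 -11.85]
```

Gripped. I'll lift and carry it to above the lower jar.

Call:
step_arm:
  plan:
    - {"offset":[0,0,-1.5],"rot":[0,0,0],"gripper":3.6}
    - {"offset":[0,0,-4.5],"rot":[0,0,0],"gripper":3.6}
    - {"offset":[0,0,-8],"rot":[0,0,0],"gripper":3.6}
    - {"offset":[-0.5,-1.1,-11],"rot":[0,0,0],"gripper":3.6}
    - {"offset":[-1.5,-3.2,-12],"rot":[0,0,0],"gripper":3.6}
    - {"offset":[-3,-6.4,-12],"rot":[0,0,0],"gripper":3.6}
    - {"offset":[-4.7,-10,-12],"rot":[0,0,0],"gripper":3.6}
    - {"offset":[-6.4,-13.7,-12],"rot":[0,0,0],"gripper":3.6}
    - {"offset":[-8.1,-17.4,-12],"rot":[0,0,0],"gripper":3.6}
    - {"offset":[-9.8,-21,-12],"rot":[0,0,0],"gripper":3.6}
    - {"offset":[-11.5,-24.7,-12],"rot":[0,0,0],"gripper":3.6}
    - {"offset":[-13.2,-28.3,-12],"rot":[0,0,0],"gripper":3.6}

```text
time_s: 24.8
eef_pos: [434.8, 22.8, 215.9]
ee_rot: [0.001, 0.142, 0.99, 0.0]
force: [1.4, -0.9, -1.2]
grip_width: 0.472
grip_force: 25.6
```

Call:
step_arm:
  plan:
    - {"offset":[-1.7,-3.6,0],"rot":[0,0,0],"gripper":3.6}
    - {"offset":[-3.4,-7.3,0],"rot":[0,0,0],"gripper":3.6}
    - {"offset":[-5.1,-10.9,0],"rot":[0,0,0],"gripper":3.6}
    - {"offset":[-6.8,-14.6,0],"rot":[0,0,0],"gripper":3.6}
    - {"offset":[-8.4,-18,0],"rot":[0,0,0],"gripper":3.6}
    - {"offset":[-9.5,-20.4,0],"rot":[0,0,0],"gripper":3.6}
    - {"offset":[-10.1,-21.5,0],"rot":[0,0,0],"gripper":3.6}
    - {"offset":[-10.1,-21.5,0],"rot":[0,0,0],"gripper":3.6}
    - {"offset":[-10.1,-21.5,0],"rot":[0,0,0],"gripper":3.6}
    - {"offset":[-10.1,-21.5,0],"rot":[0,0,0],"gripper":3.6}

```text
time_s: 25.8
eef_pos: [471.3, -208.9, 215.3]
ee_rot: [-0.0, 0.141, 0.99, 0.0]
force: [-0.0, -0.8, -0.1]
grip_width: 0.469
grip_force: 25.6
```

Run:
```python
from h import *
s=sense(); c=save('wrist','w11'); print(s['time_s'],s['eef_pos'].round(1),s['grip_width'],to(471.4,-210.4,151),yaw(s))
T,W=wcloud(c,s)
m=(c['depth']>0)&(abs(T[...,1])<18)&(abs(T[...,0])<40)&(T[...,2]>42)&(T[...,2]<100); p=T[m]
for a in (51,57,75,87): q=p[(p[:,2]>=a)&(p[:,2]<a+6)]; print(a,len(q),q[:,0].min().round(1),q[:,0].max().round(1))
m=(np.hypot(W[...,0]-471,W[...,1]+210)<30)&(W[...,2]>46)&(W[...,2]<54); q=W[m]; r=T[m]
print('lower lid visible',len(q),'tool max x',r[:,0].max() if len(r) else None)
```

```text
25.8 [ 471.3 -208.9  215.3] 0.4686506314291651 [-0.04 -0.13  6.43] 73.7659784922598
51 4304 -20.2 21.4
57 425 10.3 22.2
75 239 9.2 21.0
87 175 9.2 20.9
lower lid visible 1225 tool max x 20.017365616364415
```

View pics/w11.png

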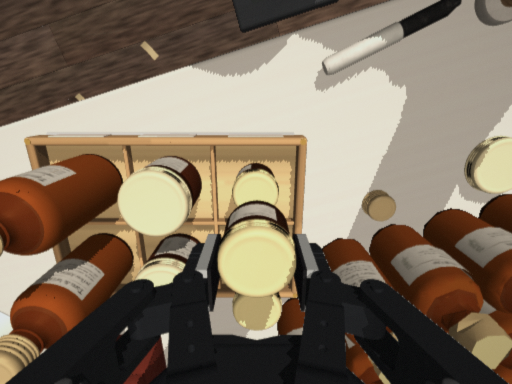

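The held jar is level and nearly concentric with the lower one, whose lid is at (255,185) below it. I'll descend to just above it with a small correction.

Call:
step_arm:
  plan:
    - {"offset":[-0.05,-0.05,2],"rot":[0,0,0],"gripper":3.6}
    - {"offset":[-0.05,-0.05,4],"rot":[0,0,0],"gripper":3.6}
    - {"offset":[-0.05,-0.05,5.3],"rot":[0,0,0],"gripper":3.6}
    - {"offset":[-0.05,-0.05,5.9],"rot":[0,0,0],"gripper":3.6}
    - {"offset":[-0.05,-0.05,6.1],"rot":[0,0,0],"gripper":3.6}
    - {"offset":[-0.05,-0.05,6.2],"rot":[0,0,0],"gripper":3.6}
    - {"offset":[-0.05,-0.05,6.2],"rot":[0,0,0],"gripper":3.6}
    - {"offset":[-0.05,-0.05,6.2],"rot":[0,0,0],"gripper":3.6}
    - {"offset":[-0.05,-0.05,6.2],"rot":[0,0,0],"gripper":3.6}

```text
time_s: 26.75
eef_pos: [471.8, -210.9, 153.5]
ee_rot: [0.0, 0.142, 0.99, -0.0]
force: [0.2, -1.1, -0.6]
grip_width: 0.477
grip_force: 25.6
```

Run:
```python
from h import *
s=sense(); c=save('wrist','w12'); print(s['time_s'],s['eef_pos'].round(1),s['force'].round(1),to(471.7,-210.4,148.6))
T,W=wcloud(c,s)
for lo,hi in((51,58),(65,72),(80,92),(98,101),(101,107),(112,130)):
    m=(c['depth']>0)&(abs(T[...,1])<35)&(abs(T[...,0])<30)&(T[...,2]>=lo)&(T[...,2]<hi)&((T[...,0]>5)|(lo<60)); m&=(abs(T[...,1])<22.5); p=T[m]
    if len(p): print(lo,len(p),'xmax',p[:,0].max().round(1),'y',p[:,1].min().round(1),p[:,1].max().round(1))
cv2.imwrite('pics/w12c.png',cv2.resize(c['color'][150:330,150:370],(733,600))[...,::-1])
```

```text
26.75 [ 471.8 -210.9  153.5] [ 0.2 -1.1 -0.6] [0.02 0.05 0.48]
51 4700 xmax 21.5 y -22.4 22.4
65 264 xmax 21.0 y -22.2 22.3
80 406 xmax 21.0 y -19.4 18.5
98 13 xmax 18.9 y -13.4 14.1
101 416 xmax 21.5 y -19.2 19.9
112 261 xmax 21.3 y -19.1 18.6
```

View pics/w12c.png

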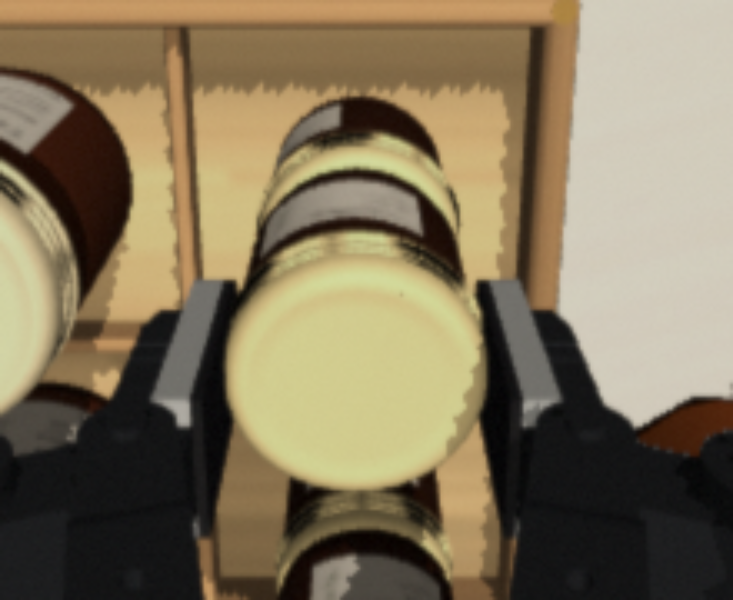

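The two jars line up within half a millimetre (x edges 21.0 vs 21.3, y ranges equal). I'll lower gently.

Call:
step_arm:
  plan:
    - {"offset":[0,0,0.15],"rot":[0,0,0],"gripper":3.6}
    - {"offset":[0,0,0.25],"rot":[0,0,0],"gripper":3.6}
    - {"offset":[0,0,0.35],"rot":[0,0,0],"gripper":3.6}
    - {"offset":[0,0,0.42],"rot":[0,0,0],"gripper":3.6}
    - {"offset":[0,0,0.47],"rot":[0,0,0],"gripper":3.6}
    - {"offset":[0,0,0.5],"rot":[0,0,0],"gripper":3.6}
    - {"offset":[0,0,0.5],"rot":[0,0,0],"gripper":3.6}

```text
time_s: 27.5
eef_pos: [472.1, -211.1, 149.1]
ee_rot: [0.001, 0.142, 0.99, -0.0]
force: [-0.5, 1.6, 8.5]
grip_width: 0.468
grip_force: 26.2
```

Contact at the expected height. I'll release and rise.

Call:
step_arm:
  plan:
    - {"offset":[0,0,-0.04],"rot":[0,0,0],"gripper":4.3}
    - {"offset":[0,0,-0.04],"rot":[0,0,0],"gripper":4.6}
    - {"offset":[0,0,-0.04],"rot":[0,0,0],"gripper":5.0}
    - {"offset":[0,0,-0.04],"rot":[0,0,0],"gripper":5.5}
    - {"offset":[0,0,-0.04],"rot":[0,0,0],"gripper":5.5}
    - {"offset":[0,0,-0.04],"rot":[0,0,0],"gripper":5.5}
    - {"offset":[0,0,-1],"rot":[0,0,0],"gripper":5.5}
    - {"offset":[0,0,-4],"rot":[0,0,0],"gripper":5.5}
    - {"offset":[0,0,-8],"rot":[0,0,0],"gripper":5.5}
    - {"offset":[0,0,-12],"rot":[0,0,0],"gripper":5.5}
    - {"offset":[0,0,-14],"rot":[0,0,0],"gripper":5.5}
    - {"offset":[0,0,-14],"rot":[0,0,0],"gripper":5.5}

```text
time_s: 28.7
eef_pos: [472.2, -211.2, 291.7]
ee_rot: [0.003, 0.142, 0.99, -0.002]
force: [1.0, -0.1, -0.7]
grip_width: 0.643
grip_force: 0.0
```

Run:
```python
from h import *
s=sense(); c=save('wrist','w13'); print(s['time_s'],s['eef_pos'].round(1))
lid(c,s,*TS,95.5,30); lid(c,s,*TB,73.5,35)
```

```text
28.7 [ 472.2 -211.2  291.7]
lid 1289 [ 470.  -210.5   96. ] circ 470.9 -210.8 41.4 tray [-43.8  83.2]
lid 2172 [ 448.4 -289.8   73.5] circ 449.5 -290.5 57.6 tray [-42.3   1.1]
```

View pics/w13.png

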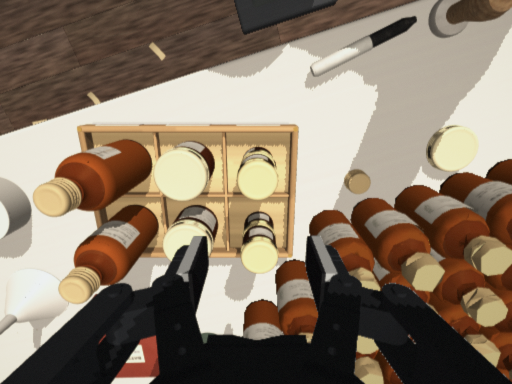

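Call:
step_arm:
  plan:
    - {"offset":[5,15,0],"rot":[0,0,0],"gripper":5.5}
    - {"offset":[8,30,0],"rot":[0,0,0],"gripper":5.5}
    - {"offset":[8,35,0],"rot":[0,0,0],"gripper":5.5}
    - {"offset":[8,35,0],"rot":[0,0,0],"gripper":5.5}
    - {"offset":[8,35,0],"rot":[0,0,0],"gripper":5.5}
    - {"offset":[8,35,0],"rot":[0,0,0],"gripper":5.5}
    - {"offset":[8,35,0],"rot":[0,0,0],"gripper":5.5}
    - {"offset":[8,35,0],"rot":[0,0,0],"gripper":5.5}
    - {"offset":[8,35,0],"rot":[0,0,0],"gripper":5.5}
    - {"offset":[8,35,0],"rot":[0,0,0],"gripper":5.5}

```text
time_s: 29.75
eef_pos: [493.1, 146.5, 287.4]
ee_rot: [-0.001, 0.142, 0.99, -0.0]
force: [0.7, -0.1, 0.5]
grip_width: 0.644
grip_force: 0.0
```

Run:
```python
from h import *
t=save('top','top1');P=cloud(t);sc=save('scene','scene1')
def top(n,x,y,z,r):
    m=(abs(P[...,2]-z)<6)&(np.hypot(P[...,0]-x,P[...,1]-y)<r); v,u=np.nonzero(m); p=ray(t,u.mean(),v.mean(),z); print(n,len(u),p.round(1),((p[:2]-C)@A).round(1))
top('salve',*TS,96,28);top('balm',*TB,74,40);top('bottle',*TL,151,28)
top('bs',554.7,-232.9,96,28);top('bb',530.5,-313.4,74,40);top('bot2',508.6,-395.3,151,28)
cv2.imwrite('pics/f.png',cv2.resize(sc['color'][180:310,240:400],(738,600))[...,::-1])
```

```text
salve 184 [ 469.9 -210.3   96. ] [-44.   83.4]
balm 342 [ 448.1 -290.3   74. ] [-42.5   0.5]
bottle 107 [ 423.9 -370.9  151. ] [-43.  -83.6]
bs 181 [ 554.3 -232.8   96. ] [43.4 85.5]
bb 328 [ 530.5 -313.5   74. ] [43.2  1.4]
bot2 100 [ 508.6 -395.3  151. ] [ 45.1 -83.3]
```

View pics/f.png

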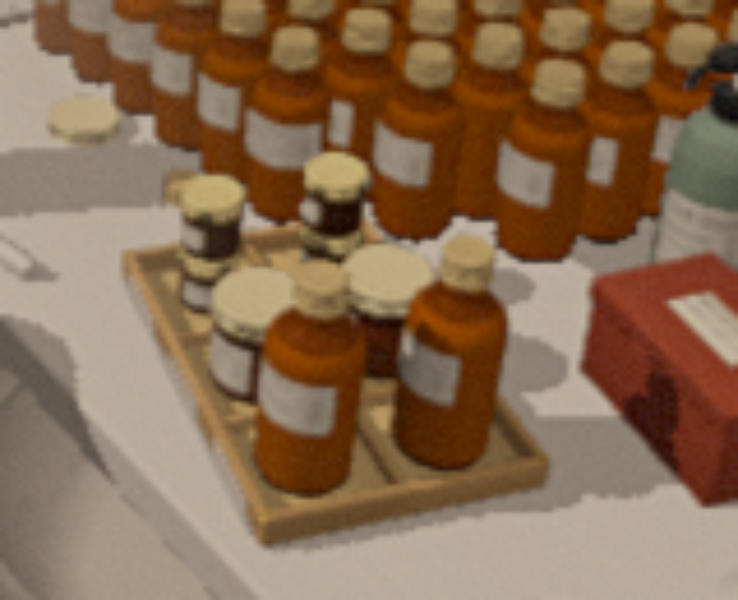

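The scene view shows the front row filled, everything upright and the salve jars stacked squarely. The positions are within about 2 mm and the back row hasn't moved. Handing in.

```bash
python3 -c "
from rig import *
print(finish_job())"
```

```text
the job is handed in; nothing more can be done
None
```

The job is handed in: the lotion bottle, balm jar and stacked pair of salve jars stand upright in the front cells, each in front of its own kind and within about 2 mm of the cell centres, with the back row unmoved.

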